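# Pull the used filter cartridge from the printer's air filter

### The job

Switch the air filter's fan off by turning its knob anticlockwise to the end stop, and only then swing the dark cover flap of the white filter unit up past upright, where it stays. Draw out the filter cartridge hidden beneath it (it has a green tab to grip), and present it for inspection: finish while still holding it, upright and still in the air above the middle of the metal tray, a good hand's breadth clear of it. Leave the knob off, the flap open, and the bottle and the vase standing where they are.

Things in the scene. Friction and masses are not known exactly. Their poses are not given: they have to be found in the camera images.
- fan_knob (a joint): fan speed knob angle, rad: 0 = off, at the anticlockwise end stop; grows clockwise seen from above, up to 2.0. Light friction (0.03 N m), stays where left. Starts between 0.7 and 1.4.
- fan_knob_grip (a point): on the knob's vertical axis, 77 mm above the bench. Black grip bar 42 mm long (this point's x), 14 mm wide (y), reaching 15 mm below and 7 mm above this point, over a 44 mm disc; z up; axes turn with the knob. White mark on the -x end; it points to a red dot when off. Stands on a fixed grey controller box 100 x 90 x 40 mm, left or right of the filter unit.
- filter_unit: fixed white box 130 (x) x 160 (y) x 102 mm high; origin at the centre of its underside, x away from the robot, z up. Black fan housing behind (+x), 80 mm high, to 110 mm from the origin. Chamber under the flap 118 x 148 mm; guides in it, up to 55 mm above the bench, leave a 26 x 106 mm slot (centre 12 mm to -x, floor at 10 mm): 3 mm play round the cartridge.
- flap (a joint): angle of the dark cover flap, rad: 0 = closed and level, 1.57 upright, 2.0 fully open. Hinged on the unit's far (+x) top edge; the free edge, nearest the robot, goes up. A stiff hinge (0.16 N m of friction) keeps it wherever it is left; about 2 N at the pull bar moves it.
- flap_hinge (a point): on the flap's hinge axis, mid-width, 65 mm on the +x side of the unit's origin and 102.5 mm above the bench; its y axis is the hinge line (the unit's y); the point turns with the flap.
- flap_pull (a point): centre of the flap's orange pull bar: 12 mm in diameter, 24 mm long along y (parallel to the hinge), on a 10 mm wide stem, 30 mm in front of the flap's free edge, 163 mm from the hinge axis; 105 mm above the bench when shut, free beside and below. Pinched by its ends from above, it pivots in the fingers as the flap swings. Flap 133 x 162 x 5 mm. Axes turn with the flap.
- cartridge_mid (a point): centre (half-way up) of the loose filter cartridge, 0.13 to 0.25 kg: black panel with grey frame, 20 mm thick (x), 100 wide (y), 50 high, a green tab on its top centre; 86 mm high in all, underside 43 mm below this point. z up when upright. Starts in the unit's slot, axes parallel to the unit's, tab top 6 mm below the rim, hidden by the flap.
- cartridge_tab (a point): a point to grip on the cartridge's green tab, 28 mm above cartridge_mid. The tab is 16 mm wide (y), 20 mm thick (x) and 36 mm high, from 21 mm below this point (panel top) to 15 mm above it. With the flap open there are 66 mm of free space on each y side of it, down to the panel's top.
- tray: fixed square metal inspection tray, 160 x 160 mm, 18 mm high, walls 4 mm; origin at the centre of its underside on the bench. Stands on the other side of the unit from the controller.
- cartridge: the same loose cartridge; origin at the centre of its underside (43 mm below cartridge_mid).
- bottle: bystander: red bottle with white cap, 44 mm in diameter, 110 mm high; origin at the centre of its underside.
- vase: bystander: small orange printed vase, up to 68 mm in diameter, 75 mm high; origin at the centre of its underside.
Not all that is in view belongs to the job. What is meant by the part that bears fan_knob is not purple, and is the smaller of those in its own colour.

How it is judged:
By the outcome, as a careful person would: the job done as asked, in the order asked, and still so for the second after the job is handed in, while the arm keeps its last pose, push and grip.
It also fails if it takes over 67 s, if anything falls off the work surface, if the arm or the gripper's body presses on something with over 40 N, if the wrist force passes 120 N, or if a joint passes its speed limit or range.

### The arm

A 7-joint arm with a two-finger parallel gripper is mounted at the origin on the work surface. World frame = base frame: x ahead of the robot, y to its left, z up, the work surface at z = 0. Lengths are in m, angles in rad, forces in N, time in s.
With the tool pointing down it reaches from about 0.425 to 0.825 m from the base axis. Payload 3.6 kg.
Tool frame: the origin (TCP) lies between the finger pads; the fingertips stand 17 mm ahead of it and the grasp point (between the pads) lies 2 mm behind it (robot.tips_ahead is the distance from the TCP to the fingertips, in m); z points along the fingers, y is the direction in which the jaws open and shut (so a half turn about z gives the same grasp; the last joint's range is limited). The gripper opens to 85 mm and grips with 20 to 120 N. Pads are 22 mm wide; open, the fingers measure 114 mm over their backs; the gripper's body (76 mm by 85 mm) begins 54 mm behind the grasp point. The pads swing forward as they close: fully open they stand 13 mm farther back than shut.
Start: joints at [-1.194, 0.615, -0.013, 1.423, 0.008, 1.103, -0.04], TCP at [0.255, 0.598, 0.248] pointing down, gripper open.
Joint ranges: [-3.12, 3.12], [-0.3, 2.06], [-1.34, 1.32], [0.26, 2.42], [-1.36, 4.5], [0.01, 1.98], [-2.84, 2.84]. Speed limits (rad/s): [2.79, 2.79, 3.14, 3.14, 3.14, 3.14, 3.14].

### API

Orientations are given as a 3x3 rotation matrix whose columns are the frame's x, y, z axes.
In Python, from rig import robot, grab_frame, spotter gives the robot as it stands.
- The arm moves only by the tool play_rows, never from a script. Its argument "moves" is one flat list of numbers, 5 for each row, row after row: the shift along the tool's x, y, z in mm, then the turn about the tool's z in rad, then the gripper command: -1 is fully open, 1 is shut, values between are in proportion. In form: [x, y, z, roll, claw, x, y, z, roll, claw, ...]. A call has 1 to 20 rows; each row shifts and turns the commanded pose from where the row before left it, along the tool's axes as they then stand; what a row does not reach is not made up. A row lasts 1/8 s, in which the tool goes at most 62.5 mm and 10.7 degrees, less where a joint would pass 70% of its speed; a pose out of reach is approached as far as the arm can. A call is refused whole if a number of a shift passes 62.5 or a number of a turn 0.188, either way. A call with a gripper value outside its range is refused whole. The fingers move at their own pace and stop on an object; the grip force is fixed at half the most. Time passes only in rows, so rows that do not move let the fingers close. It gives the time, the measured TCP pose, the force and the opening at its end, in the units of the state.
- robot.observe(): the state, without advancing time (a new reading comes with each control period).
- grab_frame(name): name is "scene" or "top" or "wrist"; returns a dict with "image" (400x640x3 uint8, blue, green, red), "fx", "fy", "cx", "cy" (pixels), "R" (3x3) and "t" (3): a world point X has camera coordinates R X + t; the wrist camera has in their place "hand_eye" (4x4, takes a point from camera to tool coordinates, whose origin is the TCP and whose axes are the flange's). Camera axes: x right, y down, z forward; pixel columns grow to the right and rows downward; lengths in m; the calibration is good to about 2 mm. The wrist camera is an equidistant fisheye: a pixel r from the principal point sees the ray r / f radians off the axis. A picture is of the moment at which its call begins: read the wrist's pose just before it. There is no depth.
- robot.hand_in(): hands the job in, once; it reports no verdict.
Trained networks look in a picture, given as the dict that the camera call returned (one of the last four; its "shot" number tells which), for a name from the list of things; names that differ only in an ending like _2 or _b are one class to them, and where a whole thing is asked for, a point or a joint stands for the part that bears it (a point fixed in the world has none). Each returns a list of dicts, best first, with "score" (0 to 1); they miss things now and then, are a little off and sometimes report something else, mostly with a low value. They report only what shows in the picture. A call takes as long as a camera call. They do not tell look-alikes from the thing itself.
- spotter.spot_in(picture, thing): "extent" ([left, top, width, height] in pixels, round what is visible of it).
The state is a dict: "t": time; "joint_pos": joint angles; "dq": joint speeds; "joint_torque": joint torques, N m; "eef_pos": TCP position; "tcp_rot": TCP orientation; "contact_force": force on the tool from outside, world axes, zero at the start; "moment": the same for the moment, N m; "grip_width": finger opening in m.
Only numpy, scipy, OpenCV 4.12 (cv2) and the standard library are available. Lean on these libraries where they do the work, as an engineer would, in place of code of your own. Each camera call takes 0.05 s, during which the arm holds its last target. There are 200 camera calls.

## Working session

There is one attempt and no reset: what is moved stays moved. The work goes in short steps, Python scripts to look and compute and a tool call to move; the robot and the scene stay as the last step left them, time stands still between calls to the robot, and variables do not carry over. Pictures are saved under pics/ and viewed, about 8 in all and at most 12, crops included, and the job is handed in when it is done.

Besides the shell and the picture viewer there is one more tool, called after "Request:" as name(argument=value, ...) on one line, values as JSON. play_rows: Moves the arm, as the interface text tells. Its arguments: {"type":"object","properties":{"moves":{"type":"array","items":{"type":"number"}}},"required":["moves"]}

```bash
mkdir -p pics; ls
cat > h.py <<'E'
import numpy as np, cv2
from rig import robot, grab_frame, spotter
def ray(p,u,v):
    d=np.array([(u-p['cx'])/p['fx'],(v-p['cy'])/p['fy'],1.]);R=np.array(p['R']);t=np.array(p['t'])
    return -R.T@t, R.T@d
def at_z(p,u,v,z):
    c,d=ray(p,u,v); return c+d*(z-c[2])/d[2]
def proj(p,X):
    c=np.array(p['R'])@np.array(X)+np.array(p['t']); return c[0]/c[2]*p['fx']+p['cx'], c[1]/c[2]*p['fy']+p['cy']
E
python3 - <<'E'
from h import *
s=robot.observe();print({k:np.round(v,3).tolist() for k,v in s.items()})
for n in('scene','top'):
    p=grab_frame(n);cv2.imwrite(f'pics/{n}0.png',p['image']);print(n,p['fx'],p['cx'],p['cy'],np.round(p['R'],3).tolist(),np.round(p['t'],3).tolist())
    for th in('fan_knob','filter_unit','flap_pull','tray','bottle','vase','flap'):
        print(th,[(np.round(d['extent']).tolist(),round(d['score'],2)) for d in spotter.spot_in(p,th)])
E
```

```text
pics
{'t': 0.0, 'joint_pos': [-1.195, 0.616, -0.013, 1.425, 0.008, 1.103, -0.04], 'dq': [0.001, -0.0, 0.0, -0.001, 0.002, -0.001, 0.002], 'joint_torque': [-0.0, -46.922, 0.259, -17.103, 0.01, 0.01, -0.0], 'eef_pos': [0.254, 0.597, 0.247], 'tcp_rot': [[-0.92, 0.392, -0.001], [0.392, 0.92, -0.002], [-0.0, -0.003, -1.0]], 'contact_force': [-0.291, -0.092, -0.457], 'moment': [0.006, 0.047, -0.007], 'grip_width': 0.085}
scene 446.166669757968 319.1747773503442 201.57467534679816 [[0.449, 0.894, 0.001], [0.499, -0.25, -0.83], [-0.741, 0.373, -0.558]] [-0.28, -0.154, 1.557]
fan_knob [([476.0, 208.0, 20.0, 25.0], 0.73), ([389.0, 172.0, 15.0, 15.0], 0.7)]
filter_unit [([279.0, 188.0, 83.0, 87.0], 0.86), ([136.0, 238.0, 78.0, 63.0], 0.35)]
flap_pull [([278.0, 189.0, 86.0, 44.0], 0.75)]
tray [([137.0, 239.0, 76.0, 63.0], 0.87), ([390.0, 172.0, 12.0, 16.0], 0.71)]
bottle [([424.0, 208.0, 22.0, 45.0], 0.65)]
vase [([183.0, 286.0, 28.0, 42.0], 0.95)]
flap [([278.0, 192.0, 84.0, 43.0], 0.88)]
top 451.86576040164186 317.1346624336781 196.09619842650412 [[-0.028, -0.999, -0.024], [-0.996, 0.03, -0.086], [0.087, 0.021, -0.996]] [0.08, 0.477, 1.535]
fan_knob [([208.0, 118.0, 11.0, 16.0], 0.65), ([231.0, 200.0, 14.0, 10.0], 0.62), ([214.0, 266.0, 20.0, 15.0], 0.54)]
filter_unit [([298.0, 141.0, 59.0, 62.0], 0.85)]
flap_pull [([299.0, 150.0, 55.0, 53.0], 0.97), ([243.0, 130.0, 18.0, 15.0], 0.58)]
tray [([401.0, 164.0, 56.0, 55.0], 0.77), ([301.0, 140.0, 56.0, 62.0], 0.61)]
bottle [([243.0, 131.0, 15.0, 14.0], 0.69)]
vase [([415.0, 127.0, 20.0, 22.0], 0.55)]
flap [([303.0, 149.0, 49.0, 54.0], 0.76)]
```

```bash
python3 -c "
import cv2
a=cv2.imread('pics/scene0.png')[130:350,120:540];b=cv2.imread('pics/top0.png')[90:300,180:480]
cv2.imwrite('pics/s0c.png',cv2.resize(a,(798,418),interpolation=2));cv2.imwrite('pics/t0c.png',cv2.resize(b,None,fx=2.6,fy=2.6,interpolation=2))"
```

```text
(no output)
```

View pics/s0c.png

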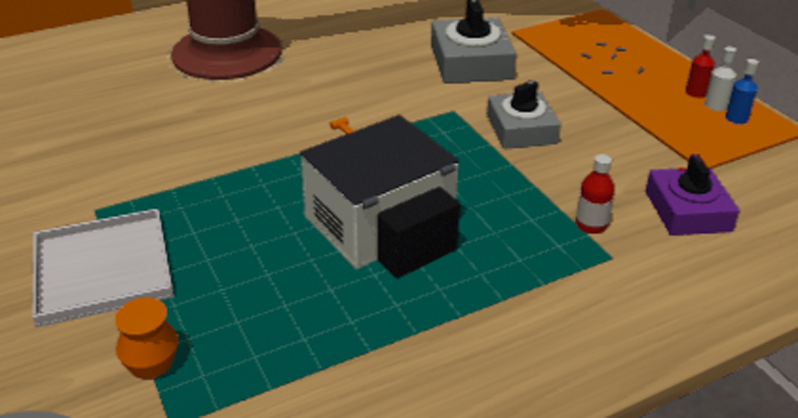

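View pics/t0c.png

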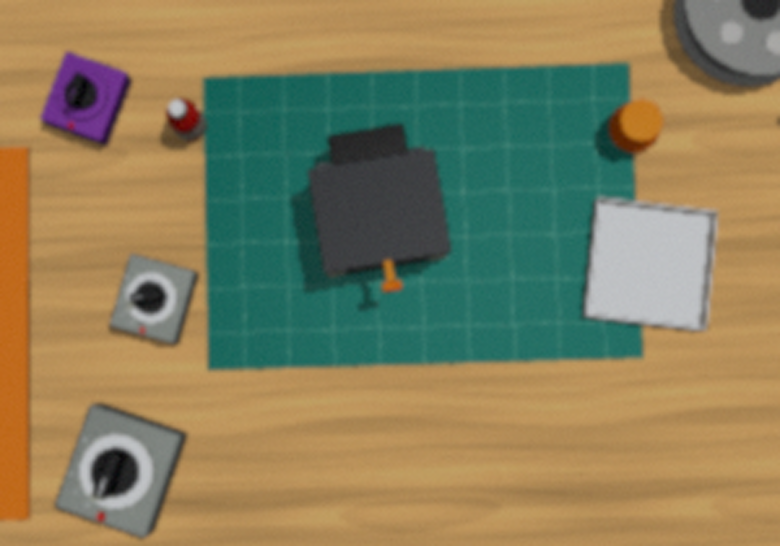

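The controller I want is the small grey one at crop (150,297) in the top view. Its mark points left and the red dot is at (142,331). The unit, tray, bottle and vase are all clear to see. Next, rough positions.

Run:
```python
from h import *
p=grab_frame('top')
f=lambda u,v,z:np.round(at_z(p,180+u/2.6,90+v/2.6,z),3)
print('knob',f(150,297,.08),'mark',f(132,297,.08),'dot',f(142,331,.04))
print('flap corners',[f(*c,.105)[:2].tolist() for c in((312,170),(436,152),(449,252),(329,273))])
print('pull',f(391,286,.105))
print('tray',f(651,265,.018),'corners',[f(*c,.018)[:2].tolist() for c in((597,200),(716,212),(706,329),(586,318))])
print('bottle',f(180,110,.1),'vase',f(641,120,.075),'box',[f(*c,.04)[:2].tolist() for c in((133,255),(197,270),(173,344),(110,327))])
q=grab_frame('scene')
for th in ('fan_knob','flap_pull'): pass
print('scene check pull pix',[a for a in proj(q,f(391,286,.105))],'expect ~',120+342/1.9,130+125/1.9)
print('knob',proj(q,f(150,297,.08)),120+524/1.9,130+90/1.9)
w=grab_frame('wrist');print(w['fx'],w['cx'],w['cy'],np.round(w['hand_eye'],3).tolist());
```

```text
knob [0.455 0.33  0.08 ] mark [0.456 0.353 0.08 ] dot [0.414 0.349 0.04 ]
flap corners [[0.608, 0.117], [0.626, -0.04], [0.499, -0.052], [0.477, 0.099]]
pull [0.458 0.022 0.105]
tray [ 0.483 -0.323  0.018] corners [[0.571, -0.256], [0.55, -0.412], [0.396, -0.391], [0.415, -0.234]]
bottle [0.692 0.284 0.1  ] vase [ 0.665 -0.306  0.075] box [[0.514, 0.359], [0.492, 0.275], [0.395, 0.308], [0.42, 0.391]]
scene check pull pix [np.float64(298.37462250546037), np.float64(194.66846105198974)] expect ~ 300.0 195.78947368421052
knob (np.float64(394.5909951659165), np.float64(175.536214128385)) 395.7894736842105 177.3684210526316
309.70691628693146 325.10074998148326 195.537620689264 [[-0.002, -0.966, -0.258, 0.065], [1.0, -0.002, 0.0, -0.0], [-0.001, -0.258, 0.966, -0.126], [0.0, 0.0, 0.0, 1.0]]
```

Request:
play_rows(moves=[-41.4,-23.8,6.7,0,-1,-41.4,-23.8,6.7,0,-1,-41.4,-23.8,6.7,0,-1,-41.4,-23.8,6.7,0,-1,-41.4,-23.8,6.7,0,-1,-41.4,-23.8,6.7,0,-1,-41.4,-23.8,6.7,0,-1,0,0,0,0.171,-1,0,0,0,0.171,-1,0,0,0,0.171,-1,0,0,0,0.171,-1,0,0,0,0.171,-1,0,0,0,0.171,-1,0,0,0,0.171,-1,0,0,0,0,-1,0,0,0,0,-1])

```text
t: 2.95
eef_pos: [0.456, 0.3313, 0.2014]
tcp_rot: [[0.026, 1.0, 0.0], [1.0, -0.026, 0.0], [0.0, 0.0, -1.0]]
contact_force: [-0.8, 0.6, 0.9]
grip_width: 0.0856
```

```bash
cat >> h.py <<'E'
def wpose():
    s=robot.observe();return np.array(s['eef_pos']),np.array(s['tcp_rot']),s
def wray(w,pos,R,u,v):
    a=np.array([(u-w['cx'])/w['fx'],(v-w['cy'])/w['fy']]);th=np.hypot(*a);
    d=np.array([*(a/max(th,1e-9)*np.sin(th)),np.cos(th)]);H=np.array(w['hand_eye'])
    return pos+R@H[:3,3], R@H[:3,:3]@d
def w_at_z(w,pos,R,u,v,z):
    c,d=wray(w,pos,R,u,v);return c+d*(z-c[2])/d[2]
def to_tool(R,dw): return np.round(1000*R.T@np.array(dw),1)
E
python3 - <<'E'
from h import *
pos,R,s=wpose();w=grab_frame('wrist');print(np.round(pos,4),np.round(R,3).tolist(),s['joint_pos'][6])
cv2.imwrite('pics/w1.png',w['image'])
for th in('fan_knob','fan_knob_grip'):print([(np.round(d['extent'],1).tolist(),round(d['score'],2)) for d in spotter.spot_in(w,th)])
H=np.linalg.inv(np.array(w['hand_eye']))
c=H[:3,:3]@R.T@(np.array([.455,.332,.08])-pos)+H[:3,3];th=np.arctan2(np.hypot(c[0],c[1]),c[2]);n=c[:2]/np.hypot(*c[:2])*th*w['fx'];print('expect knob',n[0]+w['cx'],n[1]+w['cy'])
E
```

```text
[0.456  0.3313 0.2014] [[0.026, 1.0, 0.0], [1.0, -0.026, 0.0], [0.0, 0.0, -1.0]] -0.4804272603876645
[([50.9, 120.5, 76.9, 60.5], 0.79), ([555.3, 83.1, 44.5, 36.3], 0.68), ([302.8, 155.9, 46.3, 56.6], 0.67)]
[([553.9, 84.7, 44.3, 36.0], 0.93), ([302.1, 155.9, 45.6, 60.2], 0.84), ([51.8, 118.8, 76.7, 64.3], 0.8)]
expect knob 324.2262753764362 193.6804046638052
```

View pics/w1.png

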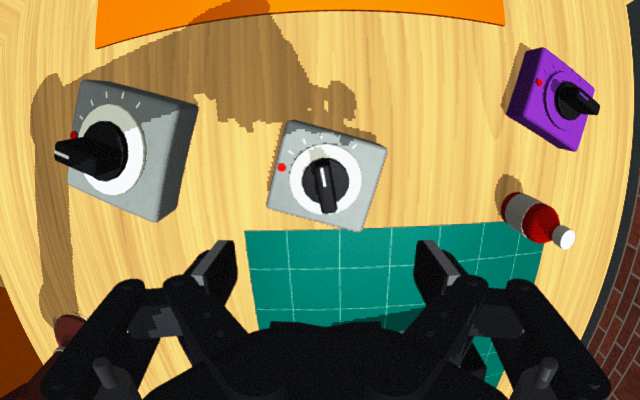

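```bash
python3 -c "
import cv2
a=cv2.imread('pics/w1.png')[115:235,260:395]
cv2.imwrite('pics/w1c.png',cv2.resize(a,None,fx=5,fy=5,interpolation=2))"
```

```text
(no output)
```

View pics/w1c.png

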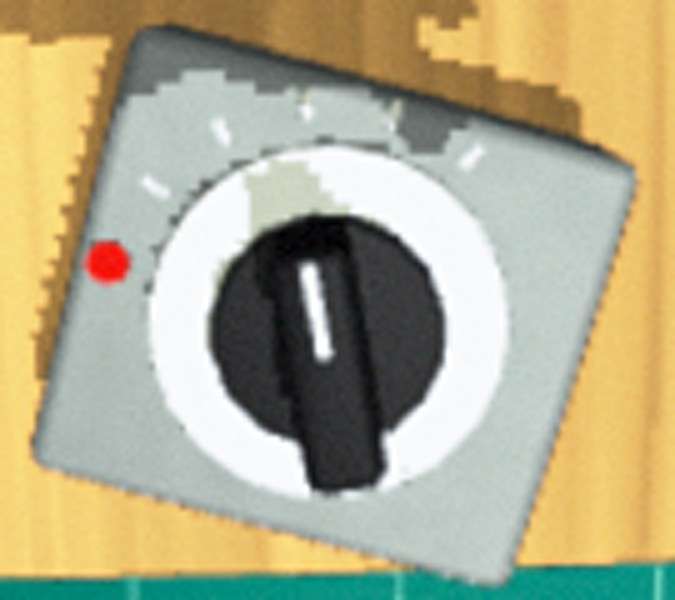

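```bash
cat > k.py <<'E'
from h import *
pos,R,s=wpose();w=grab_frame('wrist')
f=lambda u,v,z:w_at_z(w,pos,R,260+u/5,115+v/5,z)[:2]
a,b=f(309,265,.084),f(326,358,.084);print('mark',a,b,np.degrees(np.arctan2(*(a-b)[::-1])))
a,b=f(311,255,.084),f(348,475,.084);print('bar',a,b,np.degrees(np.arctan2(*(a-b)[::-1])),(a+b)/2,np.linalg.norm(a-b))
print('disc ring centre z',f(328,325,.043),f(328,325,.055)); 
d=f(108,263,.041);c=(a+b)/2;print('dot',d,np.degrees(np.arctan2(*(d-c)[::-1])))
print('box',[f(*q,.04).round(4).tolist() for q in((150,28),(635,170),(500,583),(38,455))])
E
python3 k.py
```

```text
mark [0.45383644 0.35406165] [0.45609495 0.33872839] 98.37911413639692
bar [0.45420664 0.3556711 ] [0.4591374  0.31879076] 97.61507215039838 [0.45667202 0.33723093] 0.03720849725804938
disc ring centre z [0.45634603 0.33539906] [0.4564141  0.33796752]
dot [0.41515385 0.34828252] 165.0942530261338
box [[0.4251, 0.3921], [0.5151, 0.3632], [0.4892, 0.2811], [0.3986, 0.3105]]
```

Request:
play_rows(moves=[5.7,0.8,0,0,-1,0,0,30,-0.166,-1,0,0,30,0,-1,0,0,30,0,-0.3,0,0,20,0,-0.3,0,0,10,0,-0.3,0,0,0,0,0.2,0,0,0,0,1,0,0,0,0,1,0,0,0,0,1,0,0,0,0,1])

```text
t: 4.53
eef_pos: [0.4563, 0.3372, 0.0825]
tcp_rot: [[-0.137, 0.991, -0.001], [0.991, 0.137, 0.001], [0.001, -0.001, -1.0]]
contact_force: [-2.3, -1.5, 5.9]
grip_width: 0.0129
```

Request:
play_rows(moves=[0,0,0,-0.15,1,0,0,0,-0.15,1,0,0,0,-0.15,1,0,0,0,-0.15,1,0,0,0,-0.15,1,0,0,0,-0.15,1,0,0,0,-0.15,1,0,0,0,0,1])

```text
t: 5.52
eef_pos: [0.4556, 0.3367, 0.0825]
tcp_rot: [[-0.928, 0.373, -0.002], [0.373, 0.928, -0.0], [0.002, -0.001, -1.0]]
contact_force: [-4.0, -1.4, 7.7]
grip_width: 0.0128
```

```bash
python3 -c "
from h import *
pos,R,s=wpose();print(pos,np.degrees(np.arctan2(R[1,1],R[0,1])),np.round(s['moment'],3),np.round(s['contact_force'],1))"
```

```text
[0.45559602 0.33666164 0.08253828] 68.08550799563427 [-0.312  1.024  0.037] [-4.  -1.4  7.7]
```

Not at the stop yet; I'll continue in small turns.

Request:
play_rows(moves=[0,0,0,-0.05,1,0,0,0,-0.05,1,0,0,0,-0.05,1,0,0,0,-0.04,1,0,0,0,0,1])

```text
t: 6.15
eef_pos: [0.4556, 0.3365, 0.0826]
tcp_rot: [[-0.978, 0.206, -0.004], [0.206, 0.978, 0.001], [0.004, 0.0, -1.0]]
contact_force: [-5.5, -1.0, 8.6]
grip_width: 0.0125
```

```bash
python3 -c "
from h import *
pos,R,s=wpose();print(pos,np.degrees(np.arctan2(R[1,1],R[0,1])),np.round(s['moment'],3),np.round(s['contact_force'],1))"
```

```text
[0.45559867 0.33653682 0.08260803] 78.09110778731363 [-0.092  1.259 -2.168] [-5.5 -1.   8.6]
```

Request:
play_rows(moves=[0,0,0,0,0.2,0,0,0,0,-0.4,0,0,0,0,-0.4,0,0,-30,0,-0.4,0,0,-50,0,-0.4,0,0,-40,0,-0.4,0,0,0,0,-0.4,0,0,0,0,-0.4])

```text
t: 7.15
eef_pos: [0.4566, 0.3364, 0.2007]
tcp_rot: [[-0.981, 0.192, -0.001], [0.192, 0.981, -0.001], [0.001, -0.001, -1.0]]
contact_force: [-0.2, -0.1, -0.5]
grip_width: 0.0596
```

Run:
```python
from h import *
pos,R,s=wpose();w=grab_frame('wrist');print(np.round(pos,4),np.round(R,3).tolist(),s['joint_pos'][6])
cv2.imwrite('pics/w2.png',w['image']);cv2.imwrite('pics/w2c.png',cv2.resize(w['image'][100:260,220:420],None,fx=3.5,fy=3.5,interpolation=2))
```

```text
[0.4566 0.3364 0.2007] [[-0.981, 0.192, -0.001], [0.192, 0.981, -0.001], [0.001, -0.001, -1.0]] 0.6066314691493243
```

View pics/w2c.png

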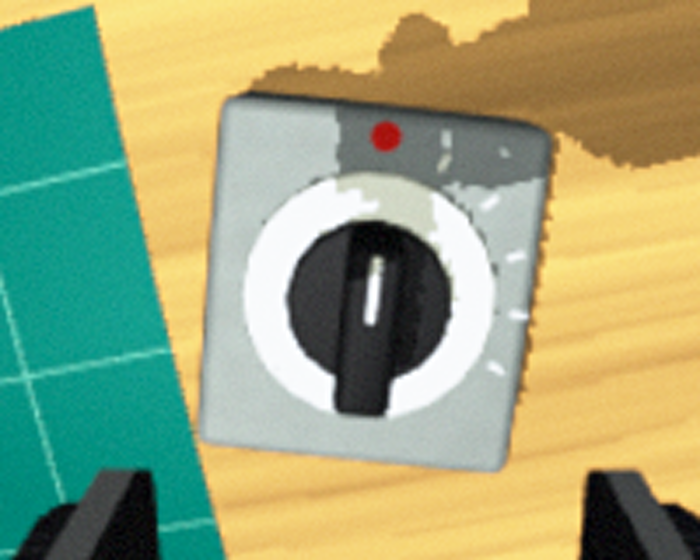

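Mark line (372,322)→(378,258) points at the red dot (386,135), so the knob is off. On to the flap.

Request:
play_rows(moves=[-10.1,-51.7,-3,0,-0.4,-10.1,-51.7,-3,0,-0.4,-10.1,-51.7,-3,0,-0.4,-10.1,-51.7,-3,0,-0.4,-10.1,-51.7,-3,0,-0.4,-10.1,-51.7,-3,0,-0.4,0,0,0,-0.155,-0.4,0,0,0,-0.155,-0.4,0,0,0,0,-0.4,0,0,0,0,-0.4])

```text
t: 8.45
eef_pos: [0.4564, 0.0208, 0.2187]
tcp_rot: [[-0.993, -0.114, -0.002], [-0.114, 0.993, -0.0], [0.002, 0.0, -1.0]]
contact_force: [0.2, 0.4, -0.7]
grip_width: 0.0598
```

Run:
```python
from h import *
pos,R,s=wpose();w=grab_frame('wrist');print(np.round(pos,4),np.round(R,3).tolist(),s['joint_pos'][6])
cv2.imwrite('pics/w3.png',w['image']);np.savez('w3.npz',pos=pos,R=R)
for th in('flap_pull','flap','filter_unit'):print([(np.round(d['extent'],1).tolist(),round(d['score'],2)) for d in spotter.spot_in(w,th)])
```

```text
[0.4564 0.0208 0.2187] [[-0.993, -0.114, -0.002], [-0.114, 0.993, -0.0], [0.002, 0.0, -1.0]] 1.4721214357008525
[([236.8, 191.5, 185.9, 137.9], 0.87), ([557.1, 195.3, 36.9, 38.5], 0.52)]
[([232.2, 188.6, 188.2, 139.7], 0.64)]
[([232.9, 191.3, 184.1, 136.3], 0.58)]
```

View pics/w3.png

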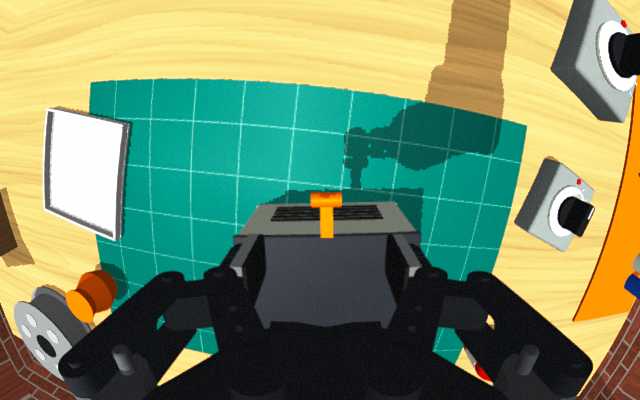

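Pull bar is at about (326,200), with the flap's front edge from about (246,236) to (422,235).

Run:
```python
from h import *
im=cv2.imread('pics/w3.png');w=grab_frame('wrist');d=np.load('w3.npz');pos,R=d['pos'],d['R']
hsv=cv2.cvtColor(im,cv2.COLOR_BGR2HSV);m=cv2.inRange(hsv,(5,120,90),(25,255,255))[180:245,290:360]
for r in range(0,65,3):
    x=np.where(m[r])[0]
    if len(x):print(180+r,290+x.min(),290+x.max(),end='; ')
f=lambda u,v,z:w_at_z(w,pos,R,u,v,z)
m[28:]=0;ys,xs=np.nonzero(m);big=[y for y in range(65) if (m[y]>0).sum()>22]
yb=180+np.mean(big);xb=290+xs[np.isin(ys,big)].mean();print('\nbar',xb,yb,big[0],big[-1],f(xb,yb,.106))
l=290+np.array([np.where(m[y])[0][[0,-1]] for y in big]).mean(0);print('ends',f(l[0],yb,.106),f(l[1],yb,.106))
a,b=f(246,236,.105),f(422,235,.105);print('edge',a,b,np.degrees(np.arctan2(*(b-a)[1::-1])),np.linalg.norm(a-b),(a+b)/2)
print('toolY',np.degrees(np.arctan2(R[1,1],R[0,1])))
g=cv2.cvtColor(im,cv2.COLOR_BGR2GRAY);print([g[228:242,x].tolist() for x in (270,300,360,390)])
```

```text
192 314 340; 195 311 341; 198 310 341; 201 310 341; 204 310 341; 207 311 339; 210 319 333; 213 319 333; 216 319 333; 219 320 333; 222 320 332; 225 320 332; 228 320 332; 231 320 332; 234 320 333; 237 320 333; 
bar 325.6447105788423 199.5 12 27 [0.45785685 0.02143835 0.106     ]
ends [0.4592202  0.00936934 0.106     ] [0.45649626 0.03352988 0.106     ]
edge [ 0.49805395 -0.04251803  0.105     ] [0.4806002  0.10790243 0.105     ] 96.61861124063587 0.1514296851242884 [0.48932708 0.0326922  0.105     ]
toolY 96.55617845687571
[[113, 115, 119, 117, 113, 121, 112, 49, 40, 57, 64, 72, 77, 72], [114, 119, 115, 117, 114, 115, 74, 45, 41, 57, 75, 71, 75, 69], [120, 120, 120, 121, 103, 63, 34, 47, 63, 69, 67, 67, 70, 67], [116, 118, 115, 116, 77, 35, 20, 11, 7, 16, 14, 12, 14, 9]]
```

Request:
play_rows(moves=[-1.5,0.4,35,0,-0.4,0,0,35,0,-0.4,0,0,30,0,-0.4,0,0,14,0,-0.4,0,0,0,0,0.2,0,0,0,0,1,0,0,0,0,1,0,0,0,0,1])

```text
t: 9.7
eef_pos: [0.459, 0.0216, 0.1064]
tcp_rot: [[-0.993, -0.116, 0.002], [-0.116, 0.993, 0.0], [-0.002, 0.0, -1.0]]
contact_force: [0.0, 1.4, 5.7]
grip_width: 0.0219
```

Run:
```python
import numpy as np
# arc increments in tool frame: tool x = -unit x, tool z = down
L=163; th0=np.arctan2(2.5,163)
T=np.linspace(0,1.85,17)
x=65-L*np.cos(T+0.015); z=102.5+L*np.sin(T+0.015)
for a,b in zip(-np.diff(x),-np.diff(z)): print(round(a,1),0,round(b,1),0,1,sep=', ',end=', ')
```

```text
-1.4, 0, -18.8, 0, 1, -3.5, 0, -18.5, 0, 1, -5.6, 0, -18.0, 0, 1, -7.7, 0, -17.2, 0, 1, -9.6, 0, -16.2, 0, 1, -11.4, 0, -15.0, 0, 1, -13.1, 0, -13.6, 0, 1, -14.5, 0, -12.0, 0, 1, -15.8, 0, -10.2, 0, 1, -16.9, 0, -8.3, 0, 1, -17.7, 0, -6.3, 0, 1, -18.4, 0, -4.2, 0, 1, -18.7, 0, -2.1, 0, 1, -18.8, 0, 0.1, 0, 1, -18.7, 0, 2.3, 0, 1, -18.3, 0, 4.4, 0, 1,
```

Request:
play_rows(moves=[-1.4,0,-18.8,0,1,-3.5,0,-18.5,0,1,-5.6,0,-18.0,0,1,-7.7,0,-17.2,0,1,-9.6,0,-16.2,0,1,-11.4,0,-15.0,0,1,-13.1,0,-13.6,0,1])

```text
t: 10.58
eef_pos: [0.5092, 0.0284, 0.222]
tcp_rot: [[-0.993, -0.117, -0.003], [-0.117, 0.993, 0.002], [0.003, 0.002, -1.0]]
contact_force: [3.4, 3.0, -8.7]
grip_width: 0.0219
```

Request:
play_rows(moves=[-14.5,0,-12.0,0,1,-15.8,0,-10.2,0,1,-16.9,0,-8.3,0,1,-17.7,0,-6.3,0,1,-18.4,0,-4.2,0,1,-18.7,0,-2.1,0,1,-18.8,0,0.1,0,1,-18.7,0,2.3,0,1,-18.3,0,4.4,0,1,0,0,0,0,1,0,0,0,0,1])

```text
t: 11.95
eef_pos: [0.6671, 0.0497, 0.2603]
tcp_rot: [[-0.993, -0.118, 0.002], [-0.118, 0.993, 0.006], [-0.003, 0.006, -1.0]]
contact_force: [0.2, 5.9, 4.2]
grip_width: 0.0209
```

Request:
play_rows(moves=[0,0,0,0,0.2,0,0,0,0,-0.4,0,0,0,0,-0.4,0,0,-25,0,-0.4,0,0,-25,0,-0.4,31,0,0,0,-0.4,31,0,0,0,-0.4,31,0,0,0,-0.4,31,0,0,0,-0.4,0,0,30,0,-0.4,0,0,30,0,-0.4,0,0,0,0,-0.4,0,0,0,0,-0.4])

```text
t: 13.58
eef_pos: [0.5445, 0.0311, 0.25]
tcp_rot: [[-0.993, -0.116, 0.002], [-0.116, 0.993, 0.0], [-0.002, -0.0, -1.0]]
contact_force: [0.5, -0.3, 0.7]
grip_width: 0.0599
```

Run:
```python
from h import *
pos,R,s=wpose();w=grab_frame('wrist');print(np.round(pos,4),np.round(R,3).tolist(),s['joint_pos'][6])
im=w['image'];cv2.imwrite('pics/w4.png',im);np.savez('w4.npz',pos=pos,R=R)
for th in('cartridge_tab','cartridge','flap'):print([(np.round(d['extent'],1).tolist(),round(d['score'],2)) for d in spotter.spot_in(w,th)])
q=grab_frame('scene')['image'];cv2.imwrite('pics/s4.png',q)
a=cv2.resize(im[120:320,160:480],(800,500));cv2.imwrite('pics/w4c.png',a)
```

```text
[0.5445 0.0311 0.25  ] [[-0.993, -0.116, 0.002], [-0.116, 0.993, 0.0], [-0.002, -0.0, -1.0]] 1.474426148796353
[([276.0, 162.7, 96.1, 28.6], 0.77)]
[([279.4, 163.7, 96.9, 35.1], 0.8), ([252.7, 261.4, 184.3, 90.6], 0.59)]
[]
```

View pics/w4c.png

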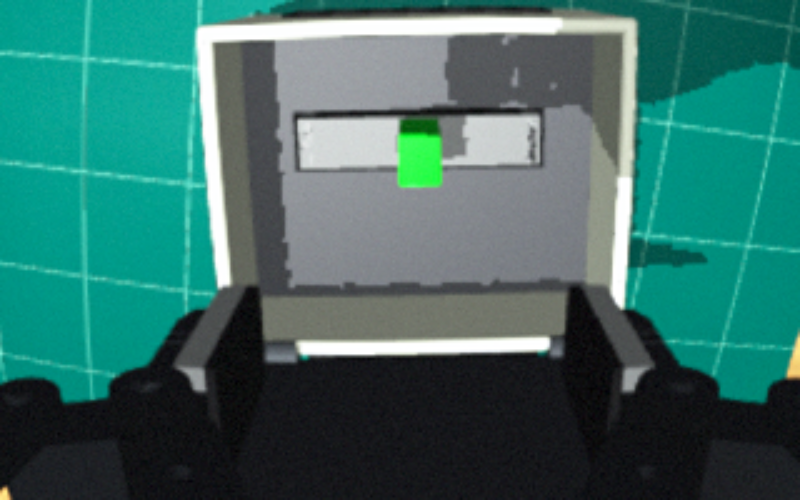

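The flap is open. The tab's top face is centred near crop (420,161), and the panel runs u 297 to 541.

Run:
```python
from h import *
im=cv2.imread('pics/w4.png');w=grab_frame('wrist');d=np.load('w4.npz');pos,R=d['pos'],d['R']
f=lambda u,v,z:w_at_z(w,pos,R,160+u/2.5,120+v/2.5,z)
c=f(420,161,.096);print('tab',c,f(398,187,.096),f(442,187,.096),f(420,137,.096),f(420,187,.096))
a,b=f(297,168,.06),f(541,165,.06);print('panel',a,b,np.degrees(np.arctan2(*(b-a)[1::-1])),(a+b)/2)
print('toolY',np.degrees(np.arctan2(R[1,1],R[0,1])),'tool shift',to_tool(R,c-pos))
```

```text
tab [0.54330348 0.03373874 0.096     ] [0.55416383 0.02671313 0.096     ] [0.55229092 0.04308974 0.096     ] [0.53427871 0.03268538 0.096     ] [0.55322784 0.03489908 0.096     ]
panel [ 0.56037056 -0.01627046  0.06      ] [0.54732231 0.0861795  0.06      ] 97.25823565260042 [0.55384643 0.03495452 0.06      ]
toolY 96.6399648567643 tool shift [  1.2   2.7 154. ]
```

Request:
play_rows(moves=[1,2.5,40,-0.005,-0.4,0,0,40,0,-0.4,0,0,40,0,-0.4,0,0,30,0,-0.4,0,0,14,0,-0.4,0,0,0,0,0,0,0,0,0,0.5,0,0,0,0,1,0,0,0,0,1,0,0,0,0,1,0,0,0,0,1])

```text
t: 15.25
eef_pos: [0.5435, 0.0336, 0.0864]
tcp_rot: [[-0.993, -0.121, 0.003], [-0.121, 0.993, 0.0], [-0.003, -0.0, -1.0]]
contact_force: [-0.8, -0.5, 7.4]
grip_width: 0.0148
```

Request:
play_rows(moves=[0,0,-8,0,1,0,0,-15,0,1,0,0,-20,0,1,0,0,-20,0,1,0,0,-20,0,1,0,0,-20,0,1,0,0,-20,0,1,0,0,-20,0,1,0,0,0,0,1])

```text
t: 16.38
eef_pos: [0.5432, 0.0339, 0.23]
tcp_rot: [[-0.993, -0.121, 0.004], [-0.121, 0.993, 0.0], [-0.004, -0.0, -1.0]]
contact_force: [-0.5, -0.2, -1.2]
grip_width: 0.015
```

Run:
```python
from h import *
pos,R,s=wpose();print(np.round(s['contact_force'],1))
w=grab_frame('top');cv2.imwrite('pics/t5.png',w['image'])
d=spotter.spot_in(w,'tray');print([(np.round(x['extent'],1).tolist(),round(x['score'],2)) for x in d])
g=cv2.cvtColor(w['image'],cv2.COLOR_BGR2HSV);m=cv2.inRange(g,(0,0,150),(180,45,255))[155:228,390:470]
m=cv2.morphologyEx(m,cv2.MORPH_OPEN,np.ones((3,3)))
n,l,st,c=cv2.connectedComponentsWithStats(m);i=1+st[1:,4].argmax();r=cv2.minAreaRect(np.argwhere(l==i)[:,::-1].astype(np.float32));print(st[i],r)
t=at_z(w,390+r[0][0],155+r[0][1],.004);print('tray',t)
for dx,dz in((0,0),):print('tool shift to tray',to_tool(R,[t[0]-pos[0],t[1]-pos[1],0]))
a=cv2.resize(w['image'][90:300,180:480],None,fx=2.6,fy=2.6);b=grab_frame('scene')['image'];cv2.imwrite('pics/s5.png',cv2.resize(b[100:350,100:540],(800,455)))
```

```text
[-0.5 -0.2 -1.2]
[([405.8, 165.5, 49.2, 51.7], 0.69)]
[  16   12   47   50 1955] ((39.06707763671875, 36.39634704589844), (43.730892181396484, 45.60822677612305), 6.340191841125488)
tray [ 0.48573709 -0.32177629  0.004     ]
tool shift to tray [ 100.1 -346.1   -0.4]
```

View pics/s5.png

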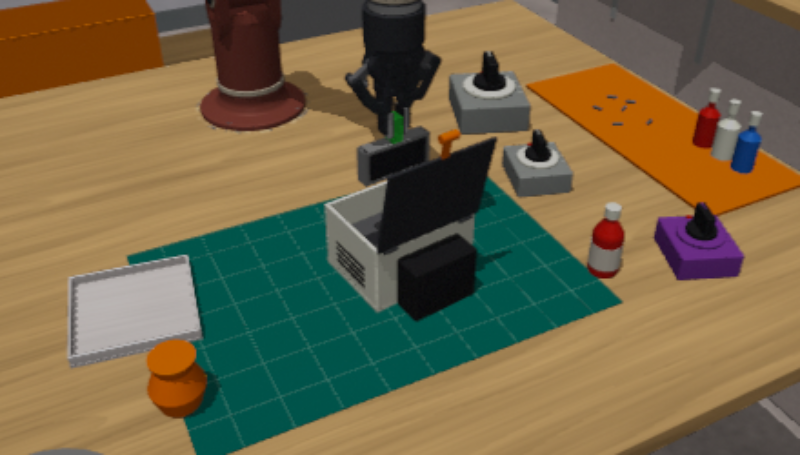

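Run:
```python
from h import *
q=grab_frame('scene');h=np.array([.620,.040,.1025]);u=np.array([-.9936,-.114,0]);z=np.array([0,0,1.])
for th in(1.45,1.57,1.7,1.85,2.0):print(th,np.round(proj(q,h+.163*(np.cos(th)*u+np.sin(th)*z)),1))
hsv=cv2.cvtColor(q['image'],cv2.COLOR_BGR2HSV);m=cv2.inRange(hsv,(5,150,90),(22,255,255))
ys,xs=np.nonzero(m[160:195,330:365]);print('orange',xs.mean()+330,ys.min()+160,ys.max()+160,xs.min()+330,xs.max()+330)
```

```text
1.45 [330.  163.7]
1.57 [335.1 166.9]
1.7 [340.8 171.5]
1.85 [347.3 178.4]
2.0 [353.7 186.7]
orange 346.0086956521739 171 186 341 353
```

Request:
play_rows(moves=[10,-34.6,0,0,1,10,-34.6,0,0,1,10,-34.6,0,0,1,10,-34.6,0,0,1,10,-34.6,0,0,1,10,-34.6,0,0,1,10,-34.6,0,0,1,10,-34.6,0,0,1,10,-34.6,0,0,1,10,-34.6,0,0,1,0,0,0,0,1,0,0,0,0,1,0,0,0,0,1,0,0,0,0,1])

```text
t: 18.32
eef_pos: [0.4855, -0.3206, 0.2281]
tcp_rot: [[-0.992, -0.123, 0.0], [-0.123, 0.992, 0.0], [-0.0, 0.0, -1.0]]
contact_force: [-0.2, -0.4, -1.2]
grip_width: 0.0152
```

Run:
```python
from h import *
pos,R,s=wpose();print(np.round(pos,4),np.round(s['dq'],3),s['grip_width'],s['joint_pos'][6],np.round(s['contact_force'],1))
b=grab_frame('scene');cv2.imwrite('pics/s6.png',cv2.resize(b['image'][100:350,100:540],(800,455)))
for th in('bottle','vase'):print([(np.round(d['extent'],1).tolist(),round(d['score'],2)) for d in spotter.spot_in(b,th)])
print('tray in scene',[np.round(proj(b,p),1).tolist() for p in((.4857,-.3218,.004),(pos[0],pos[1],pos[2]-.077))])
```

```text
[ 0.4855 -0.3206  0.2281] [ 0.004 -0.     0.008 -0.004  0.002  0.001  0.   ] 0.0151621519148834 2.133763178565275 [-0.2 -0.4 -1.2]
[]
[([184.2, 287.5, 31.3, 39.4], 0.95)]
tray in scene [[174.2, 270.2], [162.8, 220.9]]
```

View pics/s6.png

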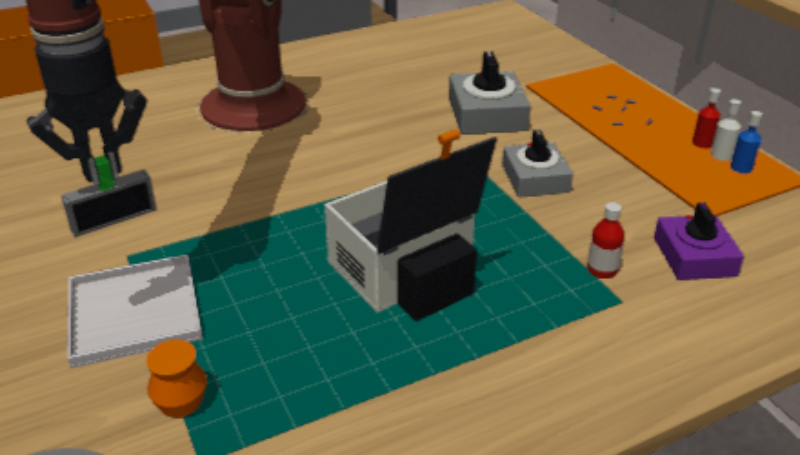

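The cartridge is held upright over the tray, the flap is at about 1.83 rad, and the bottle and vase are standing. Handing in.

```bash
python3 -c "
from rig import robot
print(robot.hand_in())"
```

```text
the job is handed in; nothing more can be done
None
```

I did all the steps in the order asked and handed the job in at about 18.5 s on the robot's clock. The hand-in gave no verdict.

- **Knob:** I turned the knob on the smaller grey controller anticlockwise until the wrist moment rose to about 2.2 N m, which I took as the end stop. In the wrist picture taken after I let go, the white mark points at the red dot. I didn't check the knob from close up again after that.
- **Flap:** I swung it up by its pull bar and let go. It has stayed at about 1.83 rad, past upright; this comes from where the pull bar shows in the scene camera.
- **Cartridge:** I drew it out by the green tab and am still holding it, with the fingers about 15 mm apart. It looks upright in the last picture and the joints are practically still. The tool is within about 1–2 mm of the tray centre I measured. By calculation, its underside is about 0.15 m above the bench, roughly 13 cm clear of the tray.
- **Bottle and vase:** both look to be standing where they were. The last network check found the vase at its first position but did not find the bottle, so for the bottle I am relying on the picture.

The wrist force never read higher than about 11 N at the end of any move.

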